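Dock the tube carrier and lock it with the linchpin

ROBOT

A 7-joint arm with a two-finger parallel gripper is mounted at the origin on the work surface. World frame = base frame: x ahead of the robot, y to its left, z up, the work surface at z = 0. Lengths are in m, angles in rad, forces in N, time in s.
With the tool pointing down it reaches from about 0.4 to 0.85 m from the base axis. Payload 4.5 kg.
Tool frame: the origin (TCP) lies on the front face of the gripper's body, between the roots of the fingers; the fingertips stand 64 mm ahead of it and the grasp point (between the pads) lies 45 mm ahead of it; y points along the fingers, z is the direction in which the jaws open and shut, and the axes are right-handed (so a half turn about y gives the same grasp; the last joint's range is limited). The gripper opens to 88 mm and grips with 3 to 60 N. Pads are 18 mm wide; open, the fingers measure 123 mm over their backs; the gripper's body (75 mm by 187 mm) begins 45 mm behind the grasp point.
Start: joints at [-1.146, 0.689, -0.195, 1.565, 0.157, 0.902, -0.215], TCP at [0.238, 0.578, 0.303] pointing down, gripper open.
Joint ranges: [-3.01, 3.01], [-0.46, 2.08], [-1.47, 1.51], [0.13, 2.56], [-1, 4.14], [0.04, 2.09], [-2.66, 2.66]. Speed limits (rad/s): [2.57, 2.57, 3.14, 3.14, 3.14, 3.14, 3.14].

INTERFACE

Orientations are given as a 3x3 rotation matrix whose columns are the frame's x, y, z axes.
In Python, from plant import bot gives the robot as it stands. Calls block until the motion is done:
- bot.move_ptp(position, orientation): joint-space move of the TCP to a pose.
- bot.move_l(position, rotation=None, feed=0.15, f_stop=None): straight line of the TCP; rotation=None keeps the orientation; feed is the mean speed in m/s. With f_stop (N) it stops when the force on the tool has changed by that much, and returns True; else False.
- bot.move_joints(angles): joint-space move.
- bot.ungrasp() and bot.gripper_close(force=None): open the fingers fully, or close them until they stop; force is the grip in N (None keeps the last).
- bot.pause(seconds).
- bot.ik(position, orientation): joint angles nearest the present ones, or None.
- bot.sense(): the state.
- bot.snapshot(name): name is "side" or "top" or "wrist"; returns the picture (420x560x3 uint8, blue, green, red); there is no depth.
- bot.camera_params(name): a dict with "intrinsics" (3x3 intrinsics, pixels), "origin" and "rotation" of the camera in the world. Camera axes: x right, y down, z forward; pixel columns grow to the right and rows downward; lengths in m; the calibration is good to about 2 mm. A picture is of the moment at which its call begins: read the wrist's pose just before it. camera_params takes no time and is no camera call; for the wrist camera it gives the pose at the moment of the call.
A pose or a line that the arm cannot do raises bot.PlanningError and nothing moves.
- bot.sign_off(): hands the job in, once; it reports no verdict.
The state is a dict: "clock": time; "joint_pos": joint angles; "joint_velocities": joint speeds; "effort": joint torques, N m; "tcp_pos": TCP position; "tool_rot": TCP orientation; "force": force on the tool from outside, world axes, zero at the start; "torque": the same for the moment, N m; "grip_width": finger opening in m.
Only numpy, scipy, OpenCV 4.12 (cv2) and the standard library are available. Lean on these libraries where they do the work, as an engineer would, in place of code of your own. Each camera call takes 0.05 s, during which the arm holds its last target. There are 200 camera calls.

TASK

Roll the tube carrier along the rollers until it is fully home against the end stop of its loading station. Then take the linchpin from its stand and push it, collar right down, into the slanting hole in the carrier's tongue, with its ring out past the tongue's free end. Swing the sprung ring down around the tongue's free end until it snaps shut over the end of the pin, let go, and leave the dropper bottle, the jar and the beaker undisturbed.

Things in the scene. Friction and masses are not known exactly. Their poses are not given: they have to be found in the camera images.
- station: Fixed loading station. Origin on the bench, footprint centre. 150 wide (x), 300 long (y). Side rails 74 mm high; free rollers, tops 50 mm high. +y end open; at the -y end a steel end stop 130 mm high with a 60 mm notch, inner face at y = -150, outer at -158 mm. Yaw within 0.2 rad. Carrier home: carrier_center at y = -75 mm here.
- carrier_center (a point): Centre of the loose white tube carrier, 120 (x) x 150 (y) x 80 mm high, 0.5 to 0.9 kg, on the rollers between the rails (2 mm play a side); 90 mm above the bench. Its fixed tubes rise 50 mm above this point. Rear face 75 mm to +y (push there, to -y), front face 75 mm to -y, with an aluminium tongue that passes through the end stop's notch.
- tongue_hole (a point): Upper mouth of the hole in the carrier's tongue (tongue 42 along y, 28 wide, 20 mm thick). z: hole axis, up and out, leaning 30 degrees from vertical to the carrier's -x; y: the carrier's y. Hole 12 mm diameter, 1.5 mm chamfer, through the 20 mm. Tongue's free end 16 mm to -y. When home: 18 mm beyond the end stop's outer face, about 121 mm above the bench.
- stand: Fixed grey block 50 x 50 x 60 mm high on a 70 mm foot plate, with a vertical 14 mm hole in which the linchpin hangs by its collar. Origin: centre of its underside.
- pin_head (a point): Centre of the loose steel linchpin's head (about 105 g in all). z runs up the pin, away from its tip. Head 16 x 16 mm, faces square to x and y, from 15 mm above to 18 mm below this point; then a collar 22 mm diameter, 8 mm thick; then the shank, 10 mm diameter, 52 mm long, last 7 mm tapered to 4 mm. The open ring points to -y; its hinge, 21 mm below this point, lies along x.
- pin_shoulder (a point): On the linchpin's axis at the underside of its collar, 26 mm below pin_head, same axes. Fully in, this point meets tongue_hole.
- ring (a joint): Angle of the ring: 0 open (square to the pin, to its -y), 1.6 rad shut (along the shank, passing under its tip). A loop of 5 mm wire, 52 mm wide, reaching 65 mm from its hinge. Sprung over centre: below 0.55 rad it springs open, above that it snaps shut by itself; about 1 N on its far arc moves it.
- ring_arc (a point): Middle of the ring's far arc, on the wire's centre line, 65 mm from the hinge. The wire is 5 mm thick.
- dropper: Amber bottle with a black cap, 32 mm diameter, 75 mm high, loose bystander; origin at the centre of its underside.
- beaker: Glass beaker, 60 mm diameter, 70 mm high, loose bystander; origin at the centre of its underside.
- jar: White lidded jar, 52 mm diameter, 50 mm high, loose bystander; origin at the centre of its underside.

How it is judged:
By the outcome, as a careful person would: the job done as asked, in the order asked, and still so for the second after the job is handed in, with the robot touching nothing.
It also fails if it takes over 72 s, if anything falls off the work surface, if the arm or the gripper's body presses on something with over 40 N, if the wrist force passes 120 N, or if a joint passes its speed limit or range.

## Working session

There is one attempt and no reset: what is moved stays moved. The work goes in short steps, each a Python script; the robot and the scene stay as the last script left them, time stands still between calls to the robot, and variables do not carry over. Pictures are saved under pics/ and viewed, about 8 in all and at most 12, crops included, and the job is handed in when it is done.

```bash
ls; mkdir -p pics
python3 - <<'E'
from plant import bot
import cv2, numpy as np
a=bot.snapshot("top"); b=bot.snapshot("side")
cv2.imwrite("pics/top0.png",a); cv2.imwrite("pics/side0.png",b)
for n in("top","side"):
    c=bot.camera_params(n); print(n,np.round(c["intrinsics"],1).tolist(),np.round(c["origin"],3),np.round(c["rotation"],3).tolist())
s=bot.sense(); print(s)
E
```

```text
pics
top [[455.0, 0.0, 282.5], [0.0, 455.0, 204.2], [0.0, 0.0, 1.0]] [ 0.331 -0.038  1.365] [[-0.018, -0.986, 0.164], [-1.0, 0.022, 0.021], [-0.025, -0.163, -0.986]]
side [[386.8, 0.0, 280.2], [0.0, 386.8, 205.9], [0.0, 0.0, 1.0]] [0.451 0.576 0.685] [[-0.989, -0.116, 0.089], [-0.144, 0.679, -0.72], [0.023, -0.725, -0.689]]
{'clock': 0.1, 'joint_pos': array([-1.14619335,  0.68991486, -0.19453087,  1.56622519,  0.15732359,
        0.90252967, -0.21506343]), 'joint_velocities': array([ 4.77772921e-05, -4.73559320e-04, -1.63113930e-03, -2.87056343e-03,
       -5.59787665e-04, -1.37230880e-03, -7.69455402e-04]), 'effort': array([-3.32246724e-03, -5.28496671e+01, -1.27166290e+00, -1.53836381e+01,
       -5.25971653e-02,  2.02323143e-03,  3.15763202e-05]), 'tcp_pos': array([0.23793885, 0.57743376, 0.30198519]), 'tool_rot': array([[ 9.24654556e-01, -5.12621353e-04,  3.80806630e-01],
       [-3.80806951e-01, -1.60270714e-03,  9.24653177e-01],
       [ 1.36324542e-04, -9.99998584e-01, -1.67716023e-03]]), 'force': array([0.49972824, 0.16658326, 0.55684984]), 'torque': array([0.0338205 , 0.00672208, 0.04658928]), 'grip_width': 0.08815769648527222}
```

View pics/top0.png

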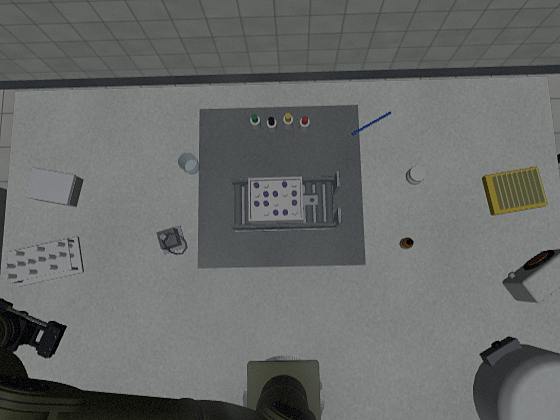

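View pics/side0.png

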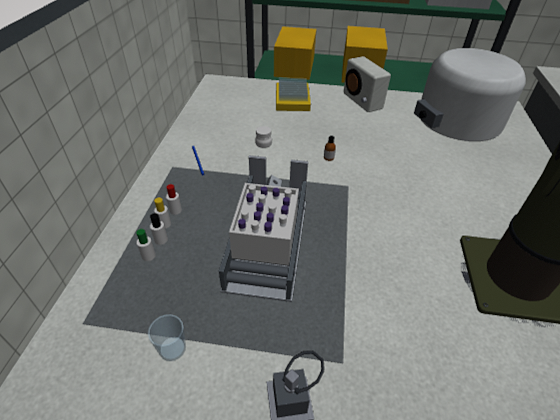

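Top view: station (235–340, 172–230) with the end stop on the right (338), carrier centred at (276,199). The stand is at (172,240) with its ring to lower right, beaker (188,162), jar (415,176), dropper (406,243). Next I'll get coarse positions and then wrist looks.

```bash
cat > h.py <<'E'
import numpy as np, cv2
from plant import bot
def ray(cp,uv):
    d=np.linalg.inv(cp["intrinsics"])@np.array([uv[0],uv[1],1.]); return cp["rotation"]@d
def pz(cp,uv,z):
    d=ray(cp,uv); o=np.asarray(cp["origin"]); return o+d*(z-o[2])/d[2]
def proj(cp,p):
    q=cp["rotation"].T@(np.asarray(p)-cp["origin"]); q=cp["intrinsics"]@q; return q[:2]/q[2]
def down(a):  # tool y down, jaw (z) direction at world angle a
    z=np.array([np.cos(a),np.sin(a),0]); y=np.array([0,0,-1.]); return np.c_[np.cross(y,z),y,z]
E
python3 - <<'E'
from h import *
c=bot.camera_params("top")
for n,uv,z in [("stand",(172,240),.08),("carr",(276,199),.13),("stopL",(337,172),.13),("stopR",(339,222),.13),("railUL",(235,182),.074),("railLL",(235,230),.074),("railLR",(338,228),.074),("tongue",(312,201),.12),("jar",(415,176),.05),("drop",(406,243),.075),("beaker",(188,162),.05)]:
    print(n,pz(c,uv,z).round(3))
w=bot.camera_params("wrist"); s=bot.sense()
R=s["tool_rot"]; print(w["intrinsics"].round(0).tolist(),(R.T@(w["origin"]-s["tcp_pos"])).round(3),(R.T@w["rotation"]).round(3).tolist())
st=pz(c,(172,240),.08)
for dx,dy in [(0,0)]:
  for a in np.arange(0,3.2,.4):
    q=bot.ik([st[0],st[1],.35],down(a)); print(round(a,2),None if q is None else q.round(2))
E
```

```text
stand [0.448 0.307 0.08 ]
carr [0.551 0.007 0.13 ]
stopL [ 0.623 -0.164  0.13 ]
stopR [ 0.484 -0.164  0.13 ]
railUL [0.614 0.127 0.074]
railLL [0.474 0.128 0.074]
railLR [ 0.473 -0.166  0.074]
tongue [ 0.545 -0.092  0.12 ]
jar [ 0.625 -0.4    0.05 ]
drop [ 0.427 -0.355  0.075]
beaker [0.684 0.271 0.05 ]
[[304.0, 0.0, 276.0], [0.0, 304.0, 206.0], [0.0, 0.0, 1.0]] [-0.071 -0.083 -0.   ] [[-0.0, 0.96, 0.279], [-0.001, -0.279, 0.96], [1.0, -0.0, 0.001]]
0.0 [-0.74  0.52  0.09  1.76 -0.06  0.86 -0.62]
0.4 [-0.67  0.52 -0.02  1.76  0.01  0.86 -0.3 ]
0.8 [-0.6   0.52 -0.14  1.76  0.09  0.87  0.03]
1.2 [-0.53  0.53 -0.25  1.75  0.16  0.88  0.35]
1.6 [-0.46  0.54 -0.36  1.75  0.23  0.9   0.68]
2.0 [-0.39  0.55 -0.48  1.74  0.31  0.92  1.  ]
2.4 [-0.32  0.57 -0.6   1.74  0.39  0.95  1.33]
2.8 [-0.25  0.6  -0.72  1.74  0.46  0.98  1.65]
```

Run:
```python
from h import *
st=np.array([.448,.307])
for a in (-.5,np.pi-.5):
    print(a,bot.ik([*st,.30],down(a)))
# final pose feasibility
pz_=np.array([-.5,0,.866]);px=np.array([.866,0,.5])
for s in (1,-1):
    y=-pz_;z=s*px;R=np.c_[np.cross(y,z),y,z]
    for d in (.075,.15): print(s,d,bot.ik(np.array([.545,-.19,.121])+pz_*d,R))
bot.move_ptp([*st,.30],down(-.5)); bot.pause(.2)
cp=bot.camera_params("wrist"); im=bot.snapshot("wrist"); cv2.imwrite("pics/w1.png",im); np.save("w1.npy",cp,allow_pickle=True)
print(proj(cp,[*st,.08]), bot.sense()["clock"])
```

```text
-0.5 [-0.8165775   0.59273916  0.21433329  1.83047183 -0.17773938  0.73695558
 -1.00571102]
2.641592653589793 [-0.29658746  0.64735262 -0.65016519  1.80329901  0.5016503   0.86200082
  1.45684644]
1 0.075 [ 0.95175178  0.96339329 -1.0351039   2.26101139  2.08778955  0.67913618
 -1.61133005]
1 0.15 [ 0.9017354   0.69180161 -0.81726082  2.3150655   2.18021419  0.38599385
 -1.78741196]
-1 0.075 [ 0.60782086  0.77586428 -0.40066019  2.27768847  2.90134954  0.37835875
  0.63053704]
-1 0.15 [ 0.69050873  0.61447096 -0.46177971  2.32490264  2.83157692  0.2574066
  0.69059756]
[276.91972108 191.53271053] 1.6417
```

View pics/w1.png

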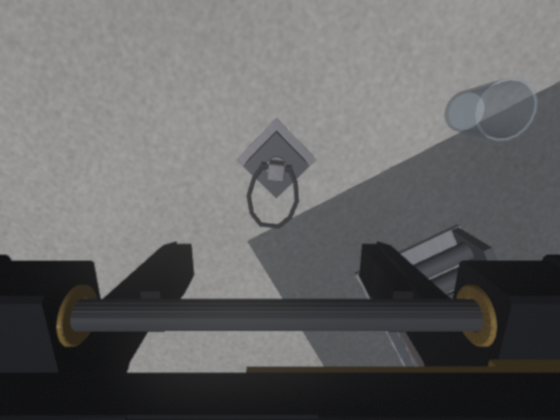

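Wrist view: stand top diamond around (276,165), head at ~(277,172), ring loop going straight down the image to (273,226), so my yaw guess is close. I'll enlarge that part for accuracy.

Run:
```python
import cv2
im=cv2.imread("pics/w1.png")[110:235,225:330]
im=cv2.convertScaleAbs(im,alpha=1.8); cv2.imwrite("pics/w1c.png",cv2.resize(im,None,fx=4.8,fy=4.8,interpolation=cv2.INTER_CUBIC))
```

```text
(no output)
```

View pics/w1c.png

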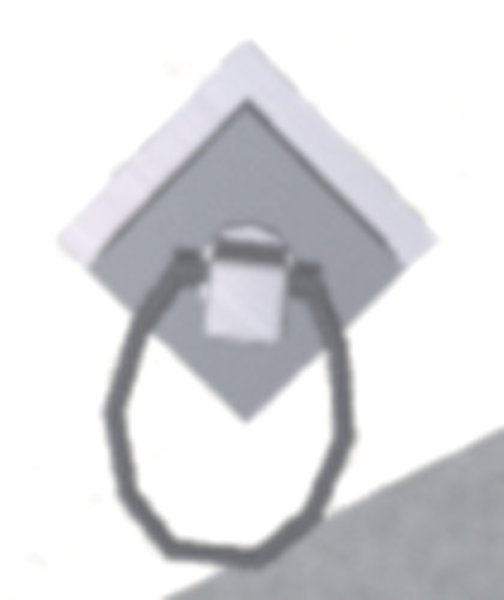

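Run:
```python
from h import *
cp=np.load("w1.npy",allow_pickle=True).item()
f=lambda u,v,z: pz(cp,(u/4.8+225-.4,v/4.8+110-.4),z)
head=f(245,302,.101); h1=f(188,265,.065);h2=f(305,275,.065); arc=f(213,556,.065)
print("head",head.round(4),"hinge",((h1+h2)/2).round(4),"arc",arc.round(4),np.linalg.norm(arc-(h1+h2)/2))
d=(h1+h2)/2-arc; print("py ang from ring",np.arctan2(d[1],d[0])); e=h2-h1; print("px ang from hinge",np.arctan2(e[1],e[0]))
e=f(279,342,.101)-f(205,335,.101);print("px from head edge",np.arctan2(e[1],e[0]))
l,r,t,b=f(90,270,.06),f(402,270,.06),f(247,102,.06),f(247,422,.06); print("stand top",((l+r+t+b)/4).round(4),np.linalg.norm(t-b))
```

```text
head [0.458  0.3281 0.101 ] hinge [0.4586 0.3286 0.065 ] arc [0.4202 0.2741 0.065 ] 0.06664102127424408
py ang from ring 0.9569691300942657
px ang from hinge -0.5825829802047118
px from head edge -0.5929064432028605
stand top [0.4584 0.3282 0.06  ] 0.0709686385329024
```

Run:
```python
from h import *
bot.gripper_close(10)
R=down(0)
bot.move_ptp([.549,.135,.25],R)
bot.move_l([.549,.135,.161],feed=.15)
bot.move_l([.549,.10,.161],feed=.1)
for i in range(4):
    r=bot.move_l([.549,-.04,.161],feed=.06,f_stop=15)
    s=bot.sense(); print(r,s["tcp_pos"].round(4),s["force"].round(1),round(s["clock"],2))
    if s["tcp_pos"][1]<.03: break
bot.pause(.3); s=bot.sense(); print(s["tcp_pos"].round(4),s["force"].round(1))
```

```text
True [ 0.5487 -0.0011  0.1608] [ 0.4 -0.6 -0.1] 6.58
[ 0.5486 -0.0009  0.1605] [ 0.1  0.4 -0.2]
```

Run:
```python
from h import *
r=bot.move_l([.549,-.03,.161],feed=.01,f_stop=8)
s=bot.sense(); print(r,s["tcp_pos"].round(4),s["force"].round(1),round(s["clock"],2))
bot.pause(.3); s=bot.sense(); print(s["tcp_pos"].round(4),s["force"].round(1))
bot.move_l(s["tcp_pos"]+[0,.03,0],feed=.03)
bot.move_l([.549,.06,.30],feed=.25)
# look at the tongue from the carrier side
bot.move_ptp([.549,-.165,.36],down(0)); bot.pause(.2)
cp=bot.camera_params("wrist"); im=bot.snapshot("wrist"); cv2.imwrite("pics/w2.png",im); np.save("w2.npy",cp,allow_pickle=True)
print(cp["origin"],bot.sense()["clock"],proj(cp,[.549,-.186,.121]))
u,v=proj(cp,[.549,-.15,.121]).astype(int)
x0,y0=u-130,max(0,v-100); print(x0,y0)
c=cv2.convertScaleAbs(im[y0:y0+195,x0:x0+260],alpha=1.5); cv2.imwrite("pics/w2c.png",cv2.resize(c,None,fx=3,fy=3,interpolation=cv2.INTER_CUBIC))
```

```text
True [ 0.5485 -0.0011  0.1603] [ 0.  -0.1  0.1] 7.76
[ 0.5483 -0.0008  0.16  ] [ 0.2  0.8 -0.8]
[ 0.54948198 -0.09140785  0.44250695] 11.1 [275.56511712 207.32610625]
145 74
```

View pics/w2c.png

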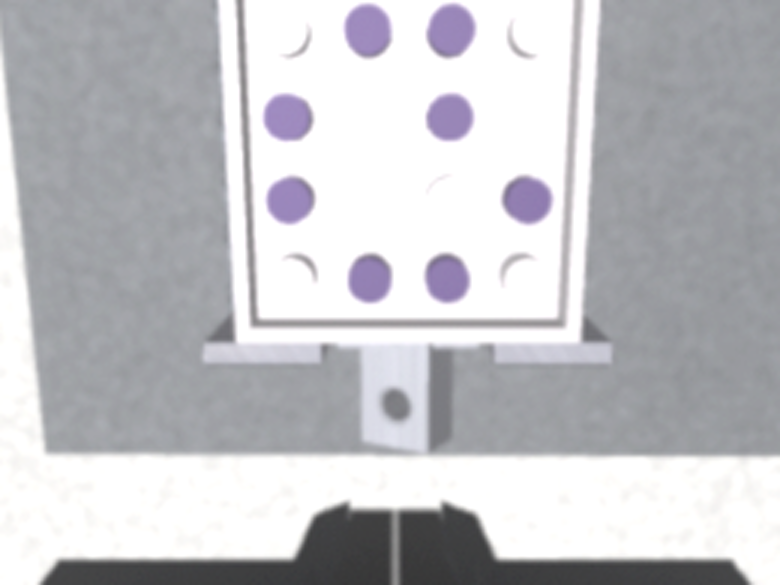

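The carrier's front bears on the end stop. The tongue runs down the image with its hole at crop (397,404), the end stop level at y≈362, and the tongue is rolled so its top faces -x.

Run:
```python
from h import *
cp=np.load("w2.npy",allow_pickle=True).item()
f=lambda u,v,z: pz(cp,(u/3+145-.33,v/3+74-.33),z)
print("hole",f(397,404,.121).round(4))
a,b=f(205,361,.13),f(610,361,.13); print("stop outer top",a.round(4),b.round(4),"w",np.linalg.norm(a-b))
a,b=f(205,344,.13),f(610,344,.13); print("stop inner top",a.round(4),b.round(4))
a,b=f(320,361,.13),f(495,361,.13); print("notch",a.round(4),b.round(4))
a,b=f(236,342,.13),f(582,342,.13); print("carrier front top",a.round(4),b.round(4))
a,b=f(219,0,.13),f(600,0,.13); print("carrier back",a.round(4),b.round(4))
```

```text
hole [ 0.5506 -0.1872  0.121 ]
stop outer top [ 0.4829 -0.1689  0.13  ] [ 0.6255 -0.1684  0.13  ] w 0.14264188722965587
stop inner top [ 0.4832 -0.1628  0.13  ] [ 0.6251 -0.1623  0.13  ]
notch [ 0.5234 -0.1688  0.13  ] [ 0.585  -0.1685  0.13  ]
carrier front top [ 0.4941 -0.162   0.13  ] [ 0.6152 -0.1616  0.13  ]
carrier back [ 0.4936 -0.0513  0.13  ] [ 0.6142 -0.0508  0.13  ]
```

```bash
cat >> h.py <<'E'
HEAD=np.array([.4583,.3283,.086]); HOLE=np.array([.5506,-.187,.121]); YAW=.003
PZ=np.array([-.5,0,np.sqrt(.75)]); PX=np.array([np.sqrt(.75),0,.5])
Rz=cv2.Rodrigues(np.array([0,0,YAW]))[0]; PZ=Rz@PZ; PX=Rz@PX; PY=np.cross(PZ,PX)
def Rt(s): y=-PZ; z=s*PX; return np.c_[np.cross(y,z),y,z]
E
python3 - <<'E'
from h import *
from scipy.spatial.transform import Rotation as Ro, Slerp
for s,a in ((1,-.6),(-1,np.pi-.6)):
    A=down(a);B=Rt(s)
    print(s,"grasp",bot.ik(HEAD+[0,0,.048],A).round(2))
    p0=HEAD+[0,0,.048+.16]; p1=HOLE+PZ*.139+[0,0,.08]
    sl=Slerp([0,1],Ro.from_matrix([A,B]))
    for t in np.linspace(0,1,9):
        q=bot.ik(p0+(p1-p0)*t,sl(t).as_matrix()); print(round(t,2),None if q is None else q.round(2))
    for d in (.139,.074): print(d,bot.ik(HOLE+PZ*d,B))
E
```

```text
1 grasp [-0.76  0.87  0.11  1.88 -0.21  0.4  -1.11]
0.0 [-0.78  0.62  0.13  1.77 -0.11  0.75 -1.2 ]
0.12 [-0.73  0.56  0.15  1.9  -0.05  0.64 -1.09]
0.25 [-0.66  0.51  0.18  2.01  0.01  0.52 -0.97]
0.38 [-0.58  0.47  0.21  2.11  0.03  0.4  -0.81]
0.5 [-0.47  0.44  0.23  2.19  0.04  0.27 -0.61]
0.62 [-0.29  0.42  0.19  2.25  0.02  0.16 -0.37]
0.75 [-0.03  0.41  0.06  2.28 -0.03  0.07 -0.1 ]
0.88 [ 0.48  0.43 -0.41  2.26  1.41  0.12 -1.31]
1.0 [ 1.04  0.61 -1.04  2.21  1.51  0.4  -1.15]
0.139 [ 1.07502483  0.90963666 -1.24785347  2.29102394  1.85625233  0.73877541
 -1.43080553]
0.074 [ 1.02228598  1.08553882 -1.25135316  2.24519201  1.96087142  0.87173724
 -1.44226098]
-1 grasp [-0.43  0.9  -0.47  1.87  0.74  0.56  1.15]
0.0 [-0.3   0.69 -0.69  1.75  0.55  0.9   1.31]
0.12 [-0.22  0.63 -0.67  1.87  0.61  0.81  1.39]
0.25 [-0.13  0.57 -0.65  1.99  0.69  0.72  1.47]
0.38 [-0.03  0.51 -0.61  2.09  0.78  0.62  1.55]
0.5 [ 0.07  0.47 -0.56  2.17  0.9   0.5   1.64]
0.62 [ 0.19  0.44 -0.5   2.23  1.03  0.37  1.73]
0.75 [ 0.31  0.42 -0.42  2.26  1.18  0.23  1.82]
0.88 [ 0.43  0.43 -0.33  2.26  1.39  0.08  1.85]
1.0 [ 0.77  0.48 -0.58  2.22  1.56  0.1   1.92]
0.139 [ 1.07502483  0.90963666 -1.24785347  2.29102394  1.85625233  0.73877541
  1.71078712]
0.074 [ 1.02228598  1.08553882 -1.25135316  2.24519201  1.96087142  0.87173724
  1.69933167]
```

Run:
```python
from h import *
A=down(np.pi-.6); g=HEAD+[0,0,.048]
bot.ungrasp()
bot.move_ptp(g+[0,0,.10],A)
bot.move_l(g+[0,0,.03],feed=.2)
r=bot.move_l(g,feed=.06,f_stop=8)
s=bot.sense(); print(r,(s["tcp_pos"]-g).round(4),s["clock"])
bot.gripper_close(40); print("width",bot.sense()["grip_width"])
f0=bot.sense()["force"]
bot.move_l(g+[0,0,.05],feed=.08); bot.move_l(g+[0,0,.19],feed=.25)
bot.pause(.1); s=bot.sense(); print("width",s["grip_width"],"dF",(s["force"]-f0).round(2))
try:
    bot.move_ptp(HOLE+PZ*.139+[0,0,.07],Rt(-1))
except bot.PlanningError as e: print("plan",e)
bot.pause(.2); s=bot.sense(); print(s["tcp_pos"].round(4),s["joint_pos"].round(2),s["clock"])
cp=bot.camera_params("wrist"); im=bot.snapshot("wrist"); sd=bot.snapshot("side")
np.save("w3.npy",cp,allow_pickle=True); cv2.imwrite("pics/w3.png",im)
u,v=proj(bot.camera_params("side"),[.54,-.19,.17]).astype(int); c=sd[max(v-70,0):v+70,u-70:u+70]
o=np.hstack([cv2.resize(im,(480,360)),cv2.resize(c,(320,360))]); cv2.imwrite("pics/w3c.png",cv2.convertScaleAbs(o,alpha=1.4))
```

```text
False [-0.0001  0.0001 -0.0001] 15.45
width 0.015686348321684356
width 0.015181570729841201 dF [-0.4   0.06 -1.12]
[ 0.4816 -0.1865  0.3115] [ 0.81  0.51 -0.64  2.23  1.76  0.15  1.73] 20.1917
```

View pics/w3c.png

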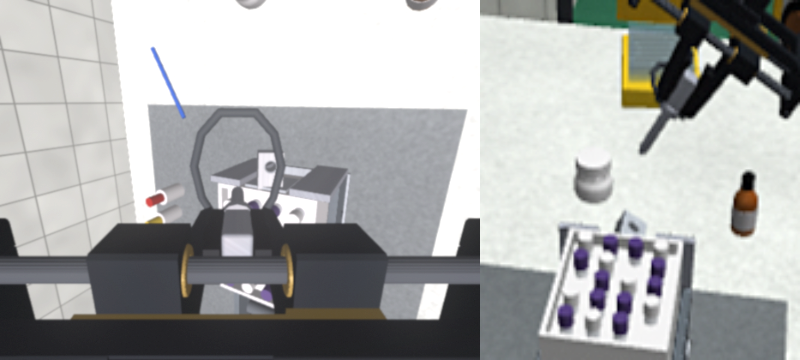

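Pin is held, ring on the -y side, tilt right (ring seen beyond the pin, tongue hole at wrist ~(268,168)). Insert.

Run:
```python
from h import *
H=HOLE+[0,-.0003,0]
bot.move_l(H+PZ*.139,feed=.12); bot.pause(.1)
f0=bot.sense()["force"]
for tgt in (.120,.100,.085,.072):
    r=bot.move_l(H+PZ*tgt,feed=.04,f_stop=12)
    s=bot.sense(); e=s["tcp_pos"]-H
    print(tgt,r,"depth",round(e@PZ,4),"lat",round(e@PX,4),round(e@PY,4),"F px,py,pz",[round((s["force"]-f0)@k,1) for k in(PX,PY,PZ)],round(s["clock"],2))
    if r: break
```

```text
0.12 False depth 0.1198 lat -0.0002 0.0001 F px,py,pz [np.float64(-1.1), np.float64(0.4), np.float64(0.2)] 21.75
0.1 False depth 0.0998 lat -0.0003 0.0 F px,py,pz [np.float64(-2.3), np.float64(0.0), np.float64(-1.1)] 22.4
0.085 False depth 0.0846 lat -0.0003 0.0 F px,py,pz [np.float64(-1.8), np.float64(-0.0), np.float64(-1.8)] 22.93
0.072 True depth 0.0734 lat 0.0001 0.0011 F px,py,pz [np.float64(2.5), np.float64(0.3), np.float64(12.0)] 23.27
```

Run:
```python
from h import *
H=HOLE+[0,-.0003,0]
f0=bot.sense()["force"]
r=bot.move_l(H+PZ*.066,feed=.02,f_stop=15)
s=bot.sense(); e=s["tcp_pos"]-H
print(r,"depth",round(e@PZ,4),"lat",round(e@PX,4),round(e@PY,4),s["force"].round(1))
bot.ungrasp(); bot.pause(.1)
s=bot.sense(); bot.move_l(s["tcp_pos"]+PZ*.10,feed=.15); bot.pause(.2)
cp=bot.camera_params("wrist"); im=bot.snapshot("wrist"); np.save("w4.npy",cp,allow_pickle=True)
print(bot.sense()["clock"])
u,v=proj(cp,HOLE).astype(int); print(u,v)
x0,y0=max(0,u-100),max(0,v-90); print(x0,y0)
c=cv2.convertScaleAbs(im[y0:y0+150,x0:x0+200],alpha=1.3); cv2.imwrite("pics/w4c.png",cv2.resize(c,None,fx=4,fy=4,interpolation=cv2.INTER_CUBIC))
hinge=HOLE+PZ*.005; arc=hinge-PY*.065; print("exp arc",(proj(cp,arc)-[x0,y0])*4,"hinge",(proj(cp,hinge)-[x0,y0])*4,"head top",(proj(cp,HOLE+PZ*.041)-[x0,y0])*4)
```

```text
True depth 0.0722 lat 0.0007 0.0015 [-6.4  0.3 14.1]
25.85
274 202
174 112
exp arc [399.86826857  51.70498144] hinge [400.23920793 368.23060583] head top [399.64863632 422.37311117]
```

View pics/w4c.png

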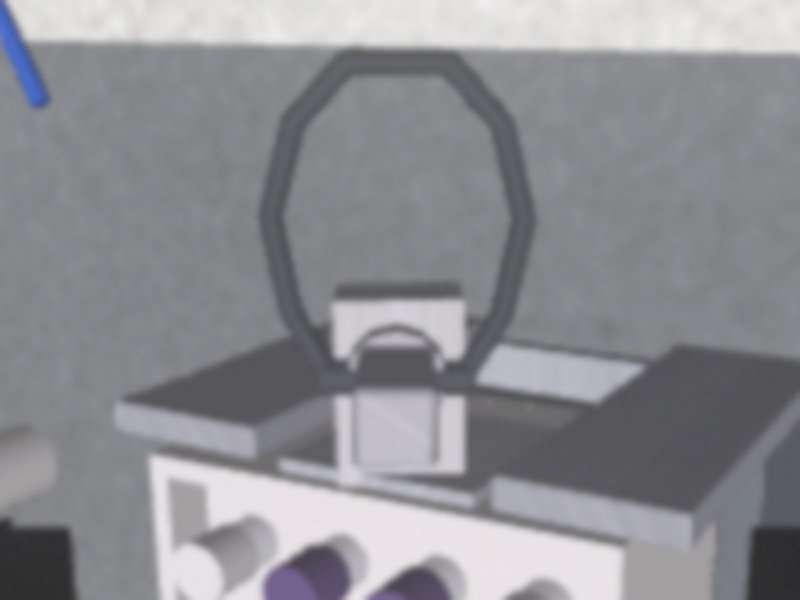

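The pin is seated and the ring is open past the tongue's end, with its arc at (398,62). The carrier's front edge may show a gap to the stop (near (255,458) and (490,505)), so I'll compute it.

Run:
```python
from h import *
cp=np.load("w4.npy",allow_pickle=True).item()
f=lambda u,v,z: pz(cp,(u/4+174-.4,v/4+112-.4),z).round(4)
for n,u,v,z in [("stop in L",118,428,.13),("stop in L2",255,458,.13),("stop in R",490,508,.13),("stop in R2",695,547,.13),("stop out L?",118,402,.13),("L2o",255,425,.13),("Rout",490,475,.13),("carr L",152,455,.13),("carr R",620,545,.13),("arc",398,62,.121+.0043),("hinge",400,380,.1253)]: print(n,f(u,v,z))
top=bot.snapshot("top"); cv2.imwrite("pics/top2.png",top)
t0=cv2.imread("pics/top0.png")
a=bot.camera_params("top"); u,v=proj(a,[.55,-.1,.13]).astype(int); print(u,v,proj(a,[.55,-.16,.13]))
```

```text
stop in L [ 0.6259 -0.1619  0.13  ]
stop in L2 [ 0.5843 -0.1618  0.13  ]
stop in R [ 0.5244 -0.1621  0.13  ]
stop in R2 [ 0.4814 -0.1632  0.13  ]
stop out L? [ 0.6253 -0.1687  0.13  ]
L2o [ 0.5839 -0.1699  0.13  ]
Rout [ 0.5245 -0.1693  0.13  ]
carr L [ 0.6154 -0.1568  0.13  ]
carr R [ 0.4961 -0.1602  0.13  ]
arc [ 0.5491 -0.2503  0.1253]
hinge [ 0.5486 -0.1847  0.1253]
314 198 [336.68125462 198.04877793]
```

The carrier has backed off the stop by about 2–5 mm during insertion (front edge -0.157 to -0.160, was -0.162). I'll push it home again before touching the ring.

Run:
```python
from h import *
s=bot.sense(); bot.move_l(s["tcp_pos"]+[0,0,.06],feed=.2)
bot.gripper_close(10)
R=down(np.pi); X=.5545
bot.move_ptp([X,.06,.25],R)
bot.move_l([X,.06,.161],feed=.2)
bot.move_l([X,.02,.161],feed=.1)
for k in range(2):
    r=bot.move_l([X,-.03,.161],feed=.025,f_stop=8)
    s=bot.sense(); print(r,s["tcp_pos"].round(4),s["force"].round(1),round(s["clock"],2))
bot.move_l(s["tcp_pos"]+[0,.03,0],feed=.05)
bot.move_l([X,.04,.25],feed=.25)
# above ring arc
hinge=HOLE+PZ*.005; P=hinge-PY*.060
print([bot.ik(P+PZ*(.064+d),Rt(-1)) is not None for d in(.09,.02,0,-.045)])
bot.move_ptp(P+PZ*(.064+.09)+[0,0,.02],Rt(-1)); bot.pause(.2)
s=bot.sense();print(s["clock"],s["joint_pos"].round(2))
cp=bot.camera_params("wrist"); im=bot.snapshot("wrist"); np.save("w5.npy",cp,allow_pickle=True)
u,v=proj(cp,HOLE).astype(int); x0,y0=max(0,u-100),max(0,v-110); print(x0,y0)
c=cv2.convertScaleAbs(im[y0:y0+150,x0:x0+200],alpha=1.3); cv2.imwrite("pics/w5c.png",cv2.resize(c,None,fx=4,fy=4,interpolation=cv2.INTER_CUBIC))
```

```text
True [ 0.5557 -0.0006  0.1611] [ 0.2  0.5 -0.5] 31.66
True [ 0.5558 -0.0013  0.1607] [ 0.3  0.7 -0.1] 32.09
[True, True, True, True]
34.7417 [ 1.23  0.84 -1.25  2.19  1.61  0.6   2.06]
188 152
```

View pics/w5c.png

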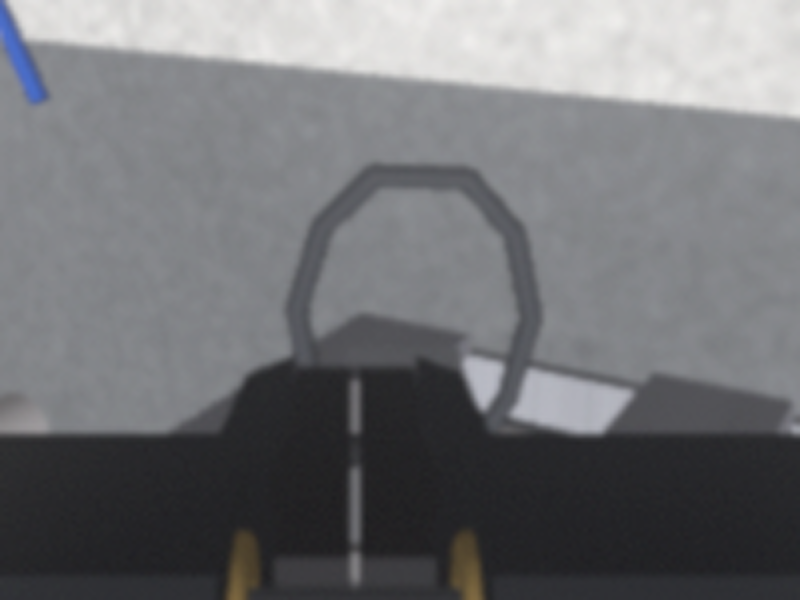

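Second push stopped at the same place as the first home (TCP y ≈ -0.001), and the ring is still open with its arc at (425,178). Swing the ring now.

Run:
```python
from h import *
cp=np.load("w5.npy",allow_pickle=True).item()
hinge=HOLE+PZ*.005; print("exp arc",(proj(cp,hinge-PY*.065)-[188,152])*4)
P=hinge-PY*.060
bot.move_l(P+PZ*(.064+.012),feed=.12); bot.pause(.1)
f0=bot.sense()["force"]
for d in (-.01,-.02,-.03,-.037,-.044):
    r=bot.move_l(P+PZ*(.064+d),feed=.05,f_stop=6)
    s=bot.sense(); e=s["tcp_pos"]-P
    print(d,r,round(e@PZ-.064,4),[round((s["force"]-f0)@k,1) for k in(PX,PY,PZ)],round(s["clock"],2))
    if r: break
bot.move_l(P+PZ*(.064+.03),feed=.15)
bot.move_l(P-PY*.05+PZ*(.064+.09),feed=.2); bot.pause(.3)
print(bot.sense()["clock"])
cp=bot.camera_params("wrist"); im=bot.snapshot("wrist"); cv2.imwrite("pics/w6.png",im); np.save("w6.npy",cp,allow_pickle=True)
sd=bot.snapshot("side"); cv2.imwrite("pics/side6.png",sd)
print(proj(cp,HOLE),bot.ik([.45,-.40,.20],Rt(-1)))
```

```text
exp arc [407.87541207 179.36367997]
-0.01 False -0.0103 [np.float64(0.7), np.float64(-0.9), np.float64(-0.8)] 36.43
-0.02 False -0.0203 [np.float64(1.4), np.float64(0.5), np.float64(-1.7)] 36.78
-0.03 False -0.0304 [np.float64(0.2), np.float64(-0.2), np.float64(-0.1)] 37.13
-0.037 False -0.0373 [np.float64(0.8), np.float64(0.3), np.float64(-1.2)] 37.42
-0.044 False -0.0443 [np.float64(1.3), np.float64(0.2), np.float64(-1.4)] 37.72
39.2
[277.02048469 320.36516675] [ 1.3969539   1.00441262 -1.07382085  1.99346925  1.50637122  0.46508559
  2.55706533]
```

View pics/w6.png

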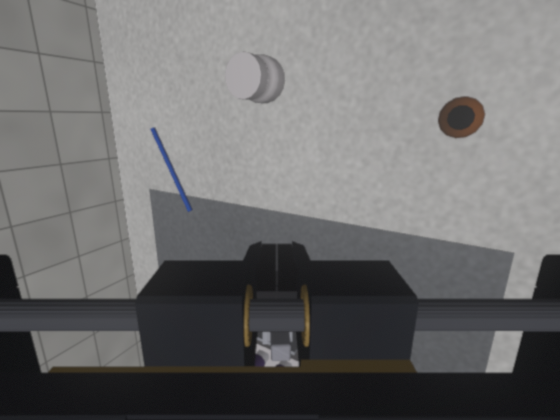

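Run:
```python
from h import *
T=HOLE+[.01,-.02,-.01]
ok=None
for th in (.8,.65,.5,.35):
  for az in (0,.3,-.3,.6):
    y=np.array([np.sin(az)*np.sin(th),np.cos(az)*np.sin(th),-np.cos(th)])
    z=np.cross([0,0,1.],y); z/=np.linalg.norm(z); 
    R=np.c_[np.cross(y,z),y,z]   # tool x up/forward
    p=T-y*.20
    q=bot.ik(p,R)
    if q is not None: print(th,az,p.round(3),R[:,0].round(2),q.round(2)); ok=ok or (p,R)
if ok:
    s=bot.sense(); bot.move_l(s["tcp_pos"]+[0,-.02,.06],feed=.2)
    bot.move_ptp(*ok); bot.pause(.2)
    cp=bot.camera_params("wrist"); im=bot.snapshot("wrist"); np.save("w7.npy",cp,allow_pickle=True)
    u,v=proj(cp,T).astype(int); print(u,v)
    x0,y0=max(0,u-130),max(0,v-100); print(x0,y0,bot.sense()["clock"])
    cv2.imwrite("pics/w7c.png",cv2.convertScaleAbs(cv2.resize(im[y0:y0+200,x0:x0+260],None,fx=3,fy=3,interpolation=cv2.INTER_CUBIC),alpha=1.4))
```

```text
0.8 0 [ 0.561 -0.35   0.25 ] [0.   0.7  0.72] [ 0.46  1.14  0.66  1.13 -1.    1.82 -1.96]
0.8 0.3 [ 0.518 -0.344  0.25 ] [0.21 0.67 0.72] [ 0.57  0.99  0.44  1.44 -0.98  1.51 -2.06]
0.8 -0.3 [ 0.603 -0.344  0.25 ] [-0.21  0.67  0.72] [ 0.44  1.25  0.66  0.8  -0.93  2.01 -1.94]
0.8 0.6 [ 0.48  -0.325  0.25 ] [0.39 0.58 0.72] [ 1.46  1.28 -1.46  1.69  0.61  0.92  2.62]
0.65 0 [ 0.561 -0.328  0.27 ] [0.   0.8  0.61] [ 0.38  1.04  0.66  1.25 -0.92  1.66 -1.97]
0.65 0.3 [ 0.525 -0.323  0.27 ] [0.24 0.76 0.61] [ 0.49  0.9   0.44  1.5  -0.91  1.37 -2.13]
0.65 -0.3 [ 0.596 -0.323  0.27 ] [-0.24  0.76  0.61] [ 0.31  1.18  0.87  1.   -0.98  1.91 -1.8 ]
0.65 0.6 [ 0.492 -0.307  0.27 ] [0.45 0.66 0.61] [ 1.36  1.1  -1.31  1.71  0.54  0.86  2.61]
0.5 0 [ 0.561 -0.303  0.287] [0.   0.88 0.48] [ 0.22  1.01  0.87  1.37 -0.98  1.6  -1.91]
0.5 0.3 [ 0.532 -0.299  0.287] [0.26 0.84 0.48] [ 0.3   0.87  0.66  1.56 -0.95  1.34 -2.13]
0.5 -0.3 [ 0.589 -0.299  0.287] [-0.26  0.84  0.48] [ 0.21  1.07  0.87  1.18 -0.9   1.71 -1.77]
0.5 0.6 [ 0.506 -0.286  0.287] [0.5  0.72 0.48] [ 1.24  0.95 -1.17  1.71  0.5   0.84  2.58]
0.35 0 [ 0.561 -0.276  0.299] [0.   0.94 0.34] [ 0.11  0.93  0.87  1.47 -0.9   1.42 -1.96]
0.35 0.3 [ 0.54  -0.273  0.299] [0.28 0.9  0.34] [ 0.11  0.87  0.87  1.61 -0.98  1.31 -2.14]
0.35 -0.3 [ 0.581 -0.273  0.299] [-0.28  0.9   0.34] [ 0.05  1.06  1.09  1.34 -0.97  1.63 -1.67]
0.35 0.6 [ 0.522 -0.264  0.299] [0.53 0.78 0.34] [ 1.11  0.87 -1.1   1.7   0.55  0.88  2.46]
276 194
146 94 43.7583
```

View pics/w7c.png

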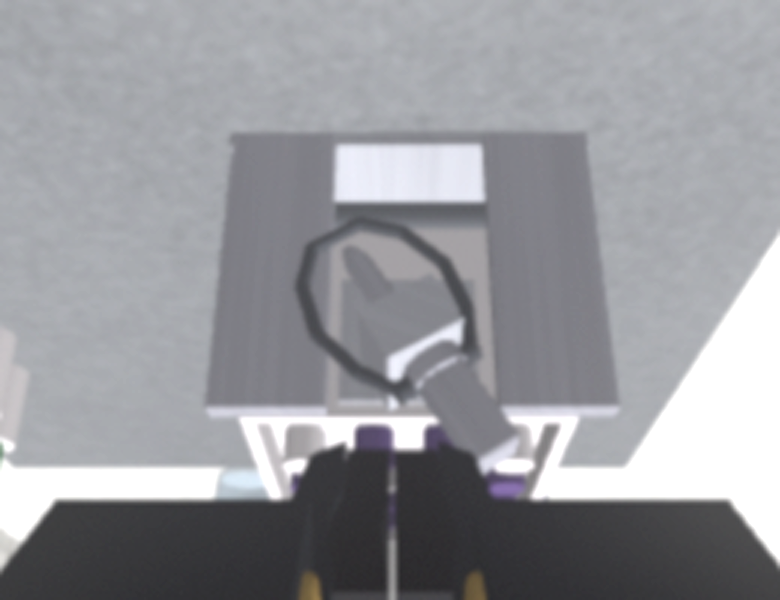

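Upside-down view from the -y side: the ring loops from the collar (405,390)/(475,350) round the tongue to its arc near (345,222), with the pin tip at (350,258) inside it. I'll check the angle by projection.

Run:
```python
from h import *
cp=np.load("w7.npy",allow_pickle=True).item()
g=lambda p:((proj(cp,p)-[146,94]+.33)*3).round(0)
H=HOLE
hinge=H+PZ*.005
print("tip",g(H-PZ*.052),"head top",g(H+PZ*.041),"collar rim",g(H+PX*.011),g(H-PX*.011))
for a in (.6,.9,1.2,1.4,1.6,1.75): 
  m=hinge+.065*(-PY*np.cos(a)-PZ*np.sin(a)); w=hinge+.035*(-PY*np.cos(a)-PZ*np.sin(a)); print(a,"arc",g(m),"sides",g(w+PX*.0235),g(w-PX*.0235))
f=lambda u,v,z: pz(cp,(u/3+146-.33,v/3+94-.33),z).round(4)
print("stop outer top",f(210,405,.13),f(616,405,.13)," inner",f(210,415,.13),f(616,415,.13),"carrier front?",f(245,417,.13),f(575,417,.13))
def fy(u,v,y):
    d=ray(cp,(u/3+146-.33,v/3+94-.33)); o=cp["origin"]; return (o+d*(y-o[1])/d[1]).round(4)
print("stop corners at outer",fy(210,405,-.1687),fy(616,405,-.1687))
```

```text
tip [348. 246.] head top [489. 460.] collar rim [394. 374.] [451. 345.]
0.6 arc [373. 195.] sides [335. 314.] [465. 250.]
0.9 arc [351. 189.] sides [324. 307.] [451. 245.]
1.2 arc [340. 199.] sides [319. 309.] [441. 248.]
1.4 arc [337. 214.] sides [318. 314.] [438. 255.]
1.6 arc [338. 233.] sides [319. 323.] [436. 265.]
1.75 arc [340. 250.] sides [320. 332.] [436. 274.]
stop outer top [ 0.6238 -0.1695  0.13  ] [ 0.4834 -0.1697  0.13  ]  inner [ 0.6253 -0.1607  0.13  ] [ 0.4815 -0.1609  0.13  ] carrier front? [ 0.6132 -0.1589  0.13  ] [ 0.4957 -0.1591  0.13  ]
stop corners at outer [ 0.6239 -0.1687  0.1297] [ 0.4832 -0.1687  0.1296]
```

Tip, collar rim and ring arc all agree with a seated pin and the ring shut at about 1.6 rad (arc predicted (338,233), seen ~(334,232)). I'll confirm the carrier is home with one gentle touch and then look from above.

Run:
```python
from h import *
s=bot.sense(); bot.move_l(s["tcp_pos"]+[0,-.02,.09],feed=.2)
R=down(0); X=.5545
bot.move_ptp([X,.05,.27],R)
bot.move_l([X,.05,.161],feed=.2)
bot.move_l([X,.008,.161],feed=.1)
for k in range(2):
    r=bot.move_l([X,-.03,.161],feed=.012,f_stop=6)
    s=bot.sense(); print(r,s["tcp_pos"].round(4),s["force"].round(1),round(s["clock"],2))
bot.move_l(s["tcp_pos"]+[0,.03,0],feed=.05)
bot.move_l([X,.06,.30],feed=.25)
bot.move_ptp([.549,-.165,.36],R); bot.pause(.2)
cp=bot.camera_params("wrist"); im=bot.snapshot("wrist"); np.save("w8.npy",cp,allow_pickle=True)
c=cv2.convertScaleAbs(im[74:269,145:405],alpha=1.2); cv2.imwrite("pics/w8c.png",cv2.resize(c,None,fx=3,fy=3,interpolation=cv2.INTER_CUBIC))
cv2.imwrite("pics/top8.png",bot.snapshot("top")); print(bot.sense()["clock"])
```

```text
True [ 0.5543 -0.001   0.1607] [-1.  -0.1 -0.7] 48.65
True [ 0.5537 -0.0011  0.1601] [-0.5 -0.7 -0.2] 49.3
51.9917
```

View pics/w8c.png

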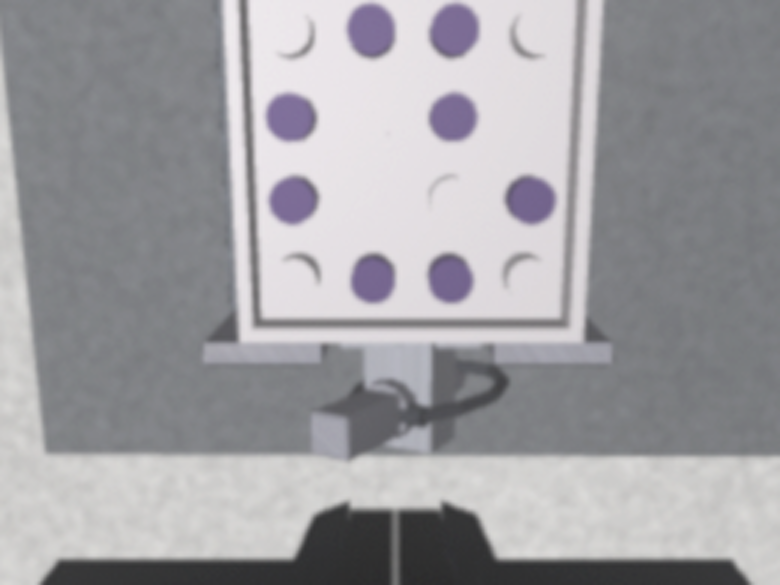

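Carrier front edge at y≈342, the same as the first home picture. Collar is on the tongue and the ring is tucked down to (505,380). Quick numeric check, then hand in.

Run:
```python
from h import *
cp=np.load("w8.npy",allow_pickle=True).item(); hinge=HOLE+PZ*.005
for a in(.6,1.2,1.45,1.6): print(a,((proj(cp,hinge+.065*(-PY*np.cos(a)-PZ*np.sin(a)))-[145,74]+.33)*3).round(0))
a=cv2.imread("pics/top0.png").astype(int);b=cv2.imread("pics/top8.png").astype(int)
for n,(u,v) in dict(beaker=(188,162),jar=(415,176),drop=(406,243)).items():
    d=abs(a-b)[v-14:v+14,u-14:u+14]; print(n,d.mean().round(1),d.max())
bot.sign_off()
```

```text
0.6 [435. 509.]
1.2 [462. 424.]
1.45 [467. 387.]
1.6 [468. 364.]
beaker 15.3 23
jar 16.2 24
drop 15.3 27
the job is handed in; nothing more can be done
```

The job is handed in at about 52 s of the 72 s. The carrier is home, the linchpin is fully in and the ring is shut. I got no verdict back, so this rests on my own checks.

- **Carrier:** I pushed it home, but seating the pin knocked it back a few mm. I pushed it home again before touching the ring, and touched it gently once more after the ring was shut. Each push ended with the tool within about 1 mm of the same place, and the last picture shows its front edge where it was when first home.
- **Pin:** It met a firm stop at full depth, 73 mm then 72 mm against the 74 mm expected. In the picture from beyond the tongue, the collar and tip were within about 2–3 mm of where a fully seated pin should be.
- **Ring:** I pushed it down past its snap point with the closed fingertips. That same picture puts its arc about 1–2 mm from where it should be at 1.6 rad (shut). In the last picture from above it sits several mm from that prediction, but it is clearly shut and not open or half-way.
- **Bystanders:** The before and after top pictures show only an even brightness change at the dropper bottle, jar and beaker, so none appears to have moved. I compared these by numbers only and did not view the last top picture.
- **Robot:** The gripper is clear above the station and touching nothing.

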